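# Find the full tea tin by its weight

### The job

Two of the three identical tea tins are nearly empty and one is full, but you can only tell by hefting them; one has fallen over. Stand the two light tins upright on the round dark tray, to go back for refilling, and hold up the heavy one, lid up, with its base a good 15 cm above the table. Finish while still holding it there, and leave the ramekin, the glass and the bowl where they are.

Things in the scene. Friction and masses are not known exactly. Their poses are not given: they have to be found in the camera images.
- tin_a: closed square steel tea tin, one of three that look alike: 56 x 56 x 96 mm tall, the top 20 mm a fixed pale wooden lid 51 mm square. Origin at its centre, 48 mm above its base; z axis from base to lid, x and y normal to the flat sides. May be the full one (0.43 to 0.6 kg) or a light one (0.15 to 0.2 kg). Starts standing on the table
- tin_b: closed square steel tea tin, one of three that look alike: 56 x 56 x 96 mm tall, the top 20 mm a fixed pale wooden lid 51 mm square. Origin at its centre, 48 mm above its base; z axis from base to lid, x and y normal to the flat sides. May be the full one (0.43 to 0.6 kg) or a light one (0.15 to 0.2 kg). Starts standing on the table
- tin_c: closed square steel tea tin, one of three that look alike: 56 x 56 x 96 mm tall, the top 20 mm a fixed pale wooden lid 51 mm square. Origin at its centre, 48 mm above its base; z axis from base to lid, x and y normal to the flat sides. May be the full one (0.43 to 0.6 kg) or a light one (0.15 to 0.2 kg). Starts toppled on a flat side, z axis level, lid to the robot's right (-y) within 35 degrees
- tray: round dark iron serving tray 279 mm across, does not move; origin at the centre of its underside; flat floor 5 mm above the table out to 88 mm from the centre, then a sloping rim up to 16 mm
- ramekin: small white fluted ramekin, 68 mm across and 41 mm tall, a loose bystander; origin at the centre of its underside
- tumbler: plain clear drinking glass, 81 mm across and 92 mm tall, a loose bystander; origin at the centre of its underside
- bowl: patterned stoneware bowl, 148 mm across and 64 mm tall, a loose bystander; origin at the centre of its underside
There are look-alikes about, which are no part of the job. What is shaped like the tin_b but orange is not meant. Leave any blue look-alike of the tin_c alone.

How it is judged:
At the end, for the whole second after the job is handed in: The full tin is held still in the fingers, within 20 degrees of upright, its centre over 19 cm above the table; both light tins rest within 7 degrees of upright on the tray, centres within 10 cm of its centre, untouched, each pressing on it with 0.8 to 3 N (((height (world z) of tin_a above 0.19 m and angle between tin_a's own z axis and vertical below 0.35 rad and contact force between tin_a and the fingers above 1 N and linear speed of tin_a below 0.05 m/s and horizontal distance between each of tin_b, tin_c and tray below 0.1 m and angle between each of tin_b, tin_c's own z axis and vertical below 0.12 rad and contact force between tin_b and tray between 0.8 and 3 N and linear speed of each of tin_b, tin_c below 0.03 m/s and contact force between each of tin_b, tin_c and the fingers below 0.2 N and contact force between each of tin_b, tin_c and tin_a below 0.2 N and contact force between tin_c and tray between 0.8 and 3 N) or (height (world z) of tin_b above 0.19 m and angle between tin_b's own z axis and vertical below 0.35 rad and contact force between tin_b and the fingers above 1 N and linear speed of tin_b below 0.05 m/s and horizontal distance between each of tin_a, tin_c and tray below 0.1 m and angle between each of tin_a, tin_c's own z axis and vertical below 0.12 rad and contact force between tin_a and tray between 0.8 and 3 N and linear speed of each of tin_a, tin_c below 0.03 m/s and contact force between each of tin_a, tin_c and the fingers below 0.2 N and contact force between each of tin_a, tin_c and tin_b below 0.2 N and contact force between tin_c and tray between 0.8 and 3 N) or (height (world z) of tin_c above 0.19 m and angle between tin_c's own z axis and vertical below 0.35 rad and contact force between tin_c and the fingers above 1 N and linear speed of tin_c below 0.05 m/s and horizontal distance between each of tin_a, tin_b and tray below 0.1 m and angle between each of tin_a, tin_b's own z axis and vertical below 0.12 rad and contact force between tin_a and tray between 0.8 and 3 N and linear speed of each of tin_a, tin_b below 0.03 m/s and contact force between each of tin_a, tin_b and the fingers below 0.2 N and contact force between each of tin_a, tin_b and tin_c below 0.2 N and contact force between tin_b and tray between 0.8 and 3 N))); the arm keeps its last pose, push and grip.
It fails at once if the ramekin is pushed more than 3 cm from its place or tipped (distance of ramekin from where it was at the start of the episode above 0.03 m or angle between ramekin's own z axis and vertical above 0.3 rad).
It fails at once if the tumbler is pushed more than 3 cm from its place or tipped (distance of tumbler from where it was at the start of the episode above 0.03 m or angle between tumbler's own z axis and vertical above 0.3 rad).
It fails at once if the bowl is pushed more than 3 cm from its place or tipped (distance of bowl from where it was at the start of the episode above 0.03 m or angle between bowl's own z axis and vertical above 0.3 rad).
It also fails if it takes over 72 s, if anything falls off the work surface, if the arm or the gripper's body presses on something with over 40 N, if the wrist force passes 120 N, or if a joint passes its speed limit or range.

### The arm

A 6-joint arm with a two-finger parallel gripper is mounted at the origin on a cart in front of the work surface, level with it; the furniture and walls round the work are solid. World frame = base frame: x ahead of the robot, y to its left, z up, the work surface at z = 0. Lengths are in m, angles in rad, forces in N, time in s.
With the tool pointing down it reaches from about 0.425 to 0.925 m from the base axis. Payload 12.5 kg.
Tool frame: the origin (TCP) lies midway between the tips of the shut fingers; the grasp point (between the pads) lies 19 mm behind it (robot.grip_depth is the z of the grasp point in the tool frame, in m); z points along the fingers, y is the line along which they close (so a half turn about z gives the same grasp; the last joint's range is limited). The gripper opens to 85 mm and grips with 20 to 120 N. Pads are 22 mm wide; open, the fingers measure 114 mm over their backs; the gripper's body (76 mm by 85 mm) begins 54 mm behind the grasp point. The pads swing forward as they close: fully open they stand 13 mm farther back than shut.
Start: joints at [-1.287, 0.491, 1.559, -0, 1.092, -0.106], TCP at [0.238, -0.578, 0.231] pointing down, gripper open.
Joint ranges: [-3.1, 3.1], [-0.84, 2.19], [0.05, 2.79], [-1.13, 4.28], [0.06, 2.93], [-2.69, 2.69]. Speed limits (rad/s): [2.22, 2.22, 2.79, 3.14, 3.14, 3.14].

### API

Orientations are given as a unit quaternion [x, y, z, w].
In Python, from workcell import robot gives the robot as it stands.
- The arm moves only by the tool send_rows, never from a script. Its argument "motion" is a list of rows, each a list of 2 entries, a list of its own where there are three numbers: the shift along the tool's x, y, z each as a share of 0.4 m, from -1 to 1, then the turn, a rotation vector about the tool's x, y, z each as a share of 90 degrees, from -1 to 1. A call has 1 to 20 rows; each row is the pose to reach, as a shift and turn from the pose commanded when the call began, along the tool's axes at that moment; what a row does not reach only later rows make up. A row lasts 1/8 s, in which the tool goes at most 62.5 mm and 10.7 degrees, less where a joint would pass 70% of its speed; a pose out of reach is approached as far as the arm can. A call with a number of a shift or a turn outside -1 to 1 is refused whole. A call with a gripper value outside its range is refused whole. "gripper" is the opening, from -1 (shut) to 1 (fully open), so that 0 is half open, set as the call begins (left out, the last holds). The fingers move at their own pace and stop on an object; the grip force is fixed at half the most. Time passes only in rows, so rows that repeat a pose let the fingers close. It gives the time, the measured TCP pose, the force, the opening and the grip force at its end, in the units of the state.
- robot.get_state(): the state, without advancing time (a new reading comes with each control period).
- robot.snapshot(name): name is "scene" or "top" or "wrist"; returns a dict with "color" (384x512x3 uint8, red, green, blue), "fx", "fy", "cx", "cy" (pixels), "extrinsics" (4x4, takes a point from world to camera coordinates). Camera axes: x right, y up, looking along -z (the intrinsics and any distortion apply to the point x, -y, -z); pixel columns grow to the right and rows downward; lengths in m; the calibration is good to about 2 mm. A picture is of the moment at which its call begins. There is no depth.
- robot.close_job(): hands the job in; it is judged then, once.
Trained networks look in a picture, given as the dict that the camera call returned (one of the last four; its "shot" number tells which), for a name from the list of things; names that differ only in an ending like _2 or _b are one class to them, and where a whole thing is asked for, a point or a joint stands for the part that bears it (a point fixed in the world has none). Each returns a list of dicts, best first, with "confidence" (0 to 1); they miss things now and then, are a little off and sometimes report something else, mostly with a low value. They report only what shows in the picture. A call takes as long as a camera call. They do not tell look-alikes from the thing itself.
- robot.silhouettes(picture, query): "pixels" (384x512 bool, what is visible of it) and "uv" ([column, row] in pixels, amid what is visible of it).
The state is a dict: "t": time; "joints": joint angles; "joint_velocities": joint speeds; "effort": joint torques, N m; "position": TCP position; "tool_rot": TCP orientation; "wrist_force": force on the tool from outside, world axes, zero at the start; "wrist_torque": the same for the moment, N m; "opening": finger opening in m; "finger_force": force on a finger pad.
Only numpy, scipy, OpenCV 4.12 (cv2) and the standard library are available. Lean on these libraries where they do the work, as an engineer would, in place of code of your own. Each camera call takes 0.05 s, during which the arm holds its last target. There are 200 camera calls.

## Working session

There is one attempt and no reset: what is moved stays moved. The work goes in short steps, Python scripts to look and compute and a tool call to move; the robot and the scene stay as the last step left them, time stands still between calls to the robot, and variables do not carry over. Pictures are saved under pics/ and viewed, at most 10 in all, crops included, and the job is handed in when it is done.

Besides the shell and the picture viewer there is one more tool, called after ">>>" by a JSON object that holds its "name" and its "arguments", one argument or row to a line. send_rows: Moves the arm, as the interface text tells. Its arguments: {"type":"object","properties":{"motion":{"type":"array","items":{"type":"array"}},"gripper":{"type":"number"}},"required":["motion"]}

```bash
mkdir -p pics; python3 - <<'E'
from workcell import robot
import cv2,numpy as np
s=robot.get_state();print(s)
a=robot.snapshot("scene");b=robot.snapshot("top")
for n,p in(("scene",a),("top",b)):
    cv2.imwrite(f"pics/{n}0.png",p["color"][...,::-1]); print(n,p["fx"],p["fy"],p["cx"],p["cy"],p["extrinsics"].tolist() if hasattr(p["extrinsics"],"tolist") else p["extrinsics"],p.keys())
    for q in("tin_a","tray","ramekin","tumbler","bowl"):
        print(q,[(np.round(d["uv"]),round(d["confidence"],2),int(d["pixels"].sum())) for d in robot.silhouettes(p,q)])
c=np.hstack([a["color"],b["color"]])
cv2.imwrite("pics/both0.png",cv2.resize(np.vstack([a["color"],b["color"]]),(400,600))[...,::-1])
E
```

```text
{'t': 0.0, 'joints': array([-1.28658630e+00,  4.91554481e-01,  1.55944672e+00,  3.09641382e-05,
        1.09168331e+00, -1.05608332e-01]), 'joint_velocities': array([ 6.19709889e-04, -2.43748906e-05, -1.11609551e-03,  1.14700398e-03,
       -8.73645935e-04,  9.12027342e-04]), 'effort': array([ 3.07073577e-03, -6.18443799e+01, -2.61590338e+01, -5.94059159e-06,
        4.12988855e-03, -4.35864592e-06]), 'position': array([ 0.2374736 , -0.57789017,  0.23073183]), 'tool_rot': array([ 9.81066501e-01,  1.93670395e-01, -3.50069196e-05, -5.44978497e-04]), 'wrist_force': array([ 0.49965555, -0.01667794,  0.66485222]), 'wrist_torque': array([ 0.02321786, -0.01872209, -0.00113315]), 'finger_force': 0.0, 'opening': 0.08512275931745118}
scene 480.9142148245457 480.9142148245457 248.87044483838653 192.6207654077478 [[-0.7342906449084649, -0.678591586768995, 0.01818535581858352, 0.3419959888393535], [0.4648255471417597, -0.48309411045953593, 0.7419954792070323, -0.3757460031133841], [-0.494726651317952, 0.5532933569144378, 0.6701581915265066, -1.0090264963555073], [0.0, 0.0, 0.0, 1.0]] dict_keys(['
[... 405 characters left out ...]
 258.86798819505276 190.2574465777911 [[0.025010848801254027, -0.9996350174665313, -0.010212213125903678, -0.1318612431006695], [0.9887310078536691, 0.023227193700199607, 0.14789013348253222, -0.5652249179939993], [-0.14759895511455562, -0.013795989544120101, 0.9889510701352165, -1.4740956099655402], [0.0, 0.0, 0.0, 1.0]] dict_keys(['color', 'fx', 'fy', 'cx', 'cy', 'extrinsics', 'shot'])
tin_a [(array([318., 213.]), 0.81, 520), (array([348., 260.]), 0.7, 557), (array([284., 249.]), 0.65, 325), (array([260., 177.]), 0.61, 392)]
tray [(array([181., 196.]), 0.85, 5590)]
ramekin [(array([199., 246.]), 0.55, 336)]
tumbler [(array([216., 124.]), 0.58, 544)]
bowl [(array([309., 148.]), 0.95, 1597)]
```

View pics/scene0.png

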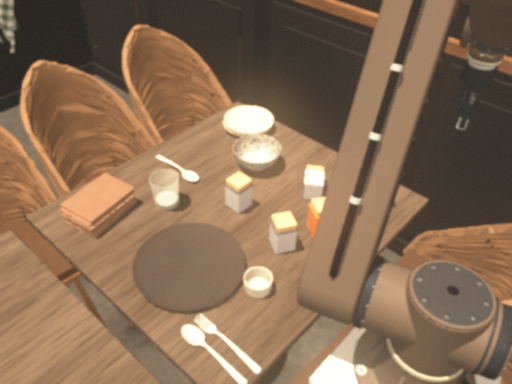

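View pics/top0.png

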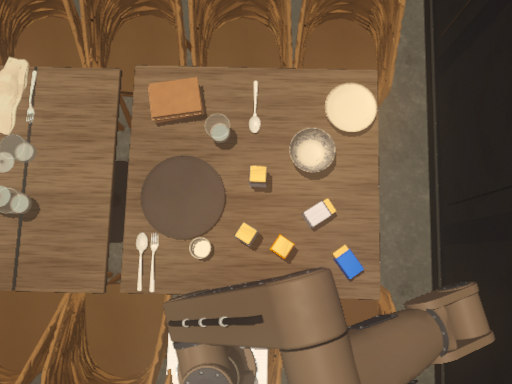

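Top view: standing steel tins at (259,176) and (246,235), toppled steel tin at (320,213). Look-alikes are the orange tin at (283,249) and the blue toppled one at (348,262). The tray is at (183,197). The scene view agrees: tins at (239,192) and (284,232), toppled (315,182), orange (315,215).

```bash
cat > h.py <<'E'
import numpy as np,cv2
from workcell import robot
from scipy.spatial.transform import Rotation as R
def ray(p,uv,z):
    E=np.array(p["extrinsics"]);c=-E[:3,:3].T@E[:3,3]
    d=E[:3,:3].T@np.array([(uv[0]-p["cx"])/p["fx"],-(uv[1]-p["cy"])/p["fy"],-1])
    return c+d*(z-c[2])/d[2]
def proj(p,X):
    E=np.array(p["extrinsics"]);q=E[:3,:3]@np.array(X)+E[:3,3]
    return np.array([p["cx"]+p["fx"]*q[0]/-q[2],p["cy"]-p["fy"]*q[1]/-q[2]])
def rect(p,mask,z):
    """world centre, size, angle(mod 90) of mask projected on plane z"""
    c=max(cv2.findContours(mask.astype(np.uint8),cv2.RETR_EXTERNAL,cv2.CHAIN_APPROX_NONE)[0],key=cv2.contourArea)[:,0]
    w=np.array([ray(p,u,z)[:2] for u in c],np.float32)
    r=cv2.minAreaRect(w*1000); return np.round(r[0],1),np.round(r[1],1),round(r[2],1)
def lid(p,lo=(15,90,110),hi=(32,255,255)):
    return cv2.inRange(cv2.cvtColor(p["color"],cv2.COLOR_RGB2HSV),lo,hi)>0
def delta(pos,Rt=None):
    """shift/turn shares from current state to pose"""
    s=robot.get_state();R0=R.from_quat(s["tool_rot"])
    d=R0.inv().apply(np.array(pos)-s["position"])/0.4
    t=(R0.inv()*Rt).as_rotvec()/(np.pi/2) if Rt is not None else None
    return np.round(d,3),None if t is None else np.round(t,3)
def down(yaw):  # finger-closing axis at yaw (deg) from world x
    a=np.radians(yaw);y=np.array([np.cos(a),np.sin(a),0]);z=np.array([0,0,-1.])
    return R.from_matrix(np.column_stack([np.cross(y,z),y,z]))
E
python3 - <<'E'
from h import *
p=robot.snapshot("top")
L=lid(p);n,lab,st,ce=cv2.connectedComponentsWithStats(L.astype(np.uint8))
for i in range(1,n):
    if st[i,4]>40: print(np.round(ce[i]),st[i,4],*rect(p,lab==i,0.096))
for q,z in(("tin_a",.05),("tray",.012),("ramekin",.041),("tumbler",.092),("bowl",.064)):
    for d in robot.silhouettes(p,q): print(q,np.round(d["uv"]),*rect(p,d["pixels"],z))
p2=robot.snapshot("scene")
for d in robot.silhouettes(p2,"tray"):print("tray s",*rect(p2,d["pixels"],.012))
big=cv2.resize(p["color"][150:290,220:380],None,fx=4.5,fy=4.2,interpolation=cv2.INTER_CUBIC)
cv2.imwrite("pics/crop.png",big[...,::-1])
s=robot.get_state();print(R.from_quat(s["tool_rot"]).as_matrix().round(3))
E
```

```text
[188. 192.] 85677 [587.1  45. ] [1222.1 1289.8] 1.1
[109.   6.] 49 [1160.8  402.7] [27.  62.6] 66.1
[192.  31.] 315 [1082.5  116.7] [230.5  18.4] 6.0
[208.  13.] 93 [1152.2   68. ] [28.3 94.3] 69.6
[312.  11.] 95 [1161.5 -284. ] [41.  78.7] 67.4
[145.   8.] 63 [1165.2  276.2] [14.8 73.7] 6.9
[260.  20.] 52 [1128.3 -109.5] [50.2 22.2] 71.5
[328.  32.] 176 [1098.6 -329.1] [73.8 72.4] 28.9
[ 23. 106.] 622 [853.5 654.2] [290.7  53.5] 0.2
[189. 100.] 75 [848.8 111.1] [40.8 51.1] 51.3
[ 13. 176.] 487 [590.3 664.5] [74.9 98. ] 87.6
[180. 202.] 285 [536.2 128.4] [ 82.5 157.5] 65.4
[194. 209.] 155 [492.6  84.5] [51.9 73. ] 76.5
[193. 228.] 97 [435.9  78.6] [36.9 62.9] 16.4
[330. 264.] 61 [ 338.4 -343.3] [49.3 21.7] 79.0
[370. 273.] 257 [ 317.8 -459.1] [63.7 59.1] 88.1
[280. 273.] 58 [ 309.8 -190.9] [18.8 64. ] 7.1
[371. 296.] 704 [ 250.1 -460.9] [173.8  79.7] 72.0
[460. 314.] 1629 [ 180.3 -707.2] [156.3 205.3] 18.5
[431. 322.] 54 [ 169.3 -642. ] [40.5 29.9] 44.3
[392. 349.] 1944 [  97.8 -542.2] [152.8 274.3] 18.6
[465. 350.] 426 [  94.1 -737. ] [ 27.3 196.8] 23.3
[ 59. 355.] 46 [ 48.6 464.2] [14.  64.4] 84.3
[ 77. 369.] 170 [ 14.4 408.7] [100.6  38.2] 21.8
[250. 362.] 116 [  40.4 -107.8] [57.2 22.3] 16.3
[168. 378.] 78 [ -1.8 135.6] [39.5 23.7] 1.6
[403. 379.] 45 [   9.5 -557.1] [18.9 39.7] 14.9
tin_a [317. 212.] [ 498.6 -309.8] [54.  99.4] 33.2
tin_a [282. 250.] [ 385.9 -193.7] [58.5 60.5] 57.7
tin_a [244. 234.] [426.2 -80.8] [59.3 56.3] 58.0
tin_a [255. 175.] [ 612. -111.] [69.2 58.6] 1.3
tin_a [348. 261.] [ 346.  -399.4] [99.6 61.9] 36.8
tray [180. 198.] [544.5 138.1] [277.4 275.5] 2.1
ramekin [198. 248.] [379.1  68.4] [60.3 64.3] 1.4
tumbler [219. 125.] [761.   22.2] [89.7 74. ] 2.0
bowl [311. 150.] [ 701.1 -285.8] [145.  142.6] 14.6
bowl [319. 211.] [ 497.1 -308.8] [ 54.1 100.1] 32.1
tray s [550.  132.2] [278.9 276.8] 43.8
[[ 0.925  0.38   0.   ]
 [ 0.38  -0.925 -0.   ]
 [-0.     0.    -1.   ]]
```

View pics/crop.png

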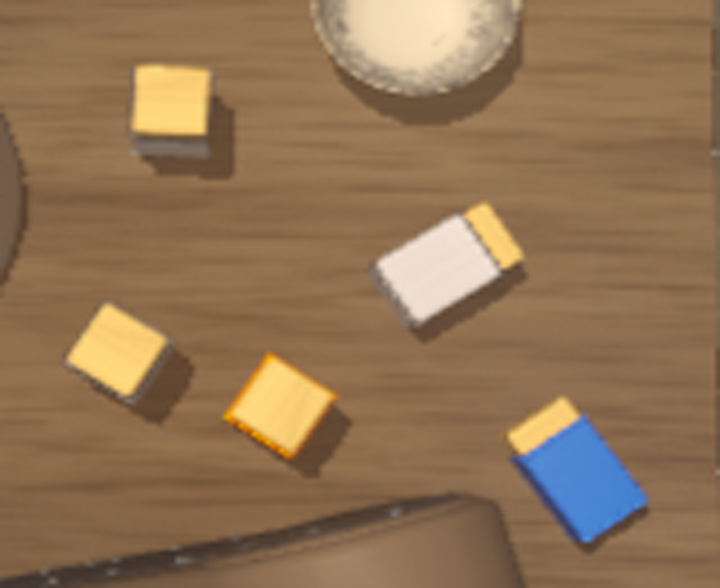

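The crop shows grey-bodied standing tins at crop (172,100) and (120,350), and the grey toppled tin at (440,260). The orange-rimmed tin (280,405) and the blue one (575,470) stay untouched. Next I'll get the poses from the corners.

```bash
cat >> h.py <<'E'
def T(name,c,z,p):
    w=np.array([ray(p,(220+x/4.5-.4,150+y/4.2-.4),z)[:2] for x,y in c])
    e=np.roll(w,-1,0)-w
    print(name,w.mean(0).round(4),"edges",np.linalg.norm(e,axis=1).round(3),"ang",np.degrees(np.arctan2(e[:,1],e[:,0])).round(1))
E
python3 - <<'E'
from h import *
p=robot.snapshot("top")
T("T1",[(136,65),(211,67),(209,136),(132,135)],.096,p)
T("T2",[(108,304),(168,349),(127,397),(70,356)],.096,p)
T("T3",[(373,268),(465,213),(500,270),(415,325)],.056,p)
T("T3lid",[(466,209),(486,203),(522,262),(503,270)],.0535,p)
for q,z in(("tray",.012),("ramekin",.041),("tumbler",.092),("bowl",.064)):
    for d in robot.silhouettes(p,q)[:1]: print(q,d["uv"].round() if hasattr(d["uv"],'round') else d["uv"],ray(p,d["uv"],z))
for yaw in(-31,59,149):print(yaw,delta([.426,-.081,.2],down(yaw)))
E
```

```text
T1 [ 0.6131 -0.1143] edges [0.053 0.053 0.054 0.053] ang [-90.4 179.8  90.5  -1.4]
T2 [ 0.4249 -0.0821] edges [0.053 0.045 0.049 0.046] ang [-127.3  142.8   54.1  -32.7]
T3 [ 0.4951 -0.3055] edges [0.078 0.05  0.074 0.052] ang [ -56.1 -149.9  125.8   35.3]
T3lid [ 0.5215 -0.3453] edges [0.015 0.052 0.015 0.053] ang [ -70.8 -150.1  115.6   29.8]
tray [181.2, 197.9] [0.54103579 0.13862525 0.012     ]
ramekin [200.0, 244.7] [0.38794204 0.06566192 0.041     ]
tumbler [219.1, 125.5] [0.76767038 0.01396973 0.092     ]
bowl [309.7, 149.0] [ 0.70378541 -0.2796187   0.064     ]
-31 (array([ 0.908, -0.971,  0.078]), array([ 0.   ,  0.   , -0.407]))
59 (array([ 0.908, -0.971,  0.078]), array([ 0.   ,  0.   , -1.407]))
149 (array([ 0.908, -0.971,  0.078]), array([ 0.   , -0.   ,  1.593]))
```

>>> {"name": "send_rows", "arguments": {
  "motion": [
    [[0.904,-0.968,0.08],[0,0,-0.37]],
    [[0.904,-0.968,0.08],[0,0,-0.37]],
    [[0.904,-0.968,0.08],[0,0,-0.37]],
    [[0.904,-0.968,0.08],[0,0,-0.37]],
    [[0.904,-0.968,0.08],[0,0,-0.37]],
    [[0.904,-0.968,0.08],[0,0,-0.37]],
    [[0.904,-0.968,0.08],[0,0,-0.37]],
    [[0.904,-0.968,0.08],[0,0,-0.37]],
    [[0.904,-0.968,0.08],[0,0,-0.37]],
    [[0.904,-0.968,0.08],[0,0,-0.37]],
    [[0.904,-0.968,0.08],[0,0,-0.37]],
    [[0.904,-0.968,0.08],[0,0,-0.37]],
    [[0.904,-0.968,0.08],[0,0,-0.37]]
  ],
  "gripper": 1
}}

```text
t: 2.88
position: [0.4247, -0.0833, 0.1993]
tool_rot: [0.885, 0.466, 0.0, 0.0]
wrist_force: [0.6, 0.1, 0.4]
opening: 0.0851
finger_force: 0.0
```

```bash
python3 - <<'E'
from h import *
p=robot.snapshot("wrist");s=robot.get_state();print(s["t"],s["position"],s["wrist_force"],s["joints"])
cv2.imwrite("pics/w1.png",p["color"][...,::-1])
print([(proj(p,x).round()) for x in([.425,-.082,.096],[.613,-.114,.096],s["position"])])
for d in robot.silhouettes(p,"tin_a"):print(d["uv"],d["confidence"],d["pixels"].sum(),*rect(p,d["pixels"],.096),)
E
```

```text
2.925 [ 0.42474823 -0.08320306  0.19933259] [ 0.33100337  0.63156856 -0.53236771] [-3.46229003e-01  2.63737500e-01  2.04602808e+00 -1.38495499e-04
  8.31677581e-01  2.54922504e-01]
[array([252., 187.]), array([469.,  93.]), array([253., 248.])]
[417.3, 275.6] 0.83 3150 [ 502.  -247.7] [ 43.4 112. ] 18.5
[443.3, 89.3] 0.77 8141 [ 595.3 -103.6] [70.7 85.2] 87.1
[255.2, 175.5] 0.73 4215 [431.1 -75.1] [67.5 52.6] 59.2
[284.8, 272.3] 0.73 4207 [ 400.9 -174.3] [98.6 52.4] 57.9
[331.8, 342.0] 0.73 284 [ 391.1 -276.6] [27.9 16.9] 30.2
[129.2, 73.3] 0.18 4478 [398.4  48. ] [54.3 59.4] 55.5
```

View pics/w1.png

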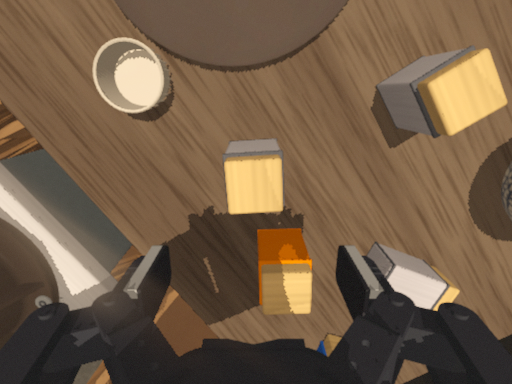

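The wrist view has the T2 lid centred at about (255,184), where I predicted (252,187), and it's squared up with the fingers. T1 is at (463,92) and the orange tin at (285,272). I'll descend and grip.

>>> {"name": "send_rows", "arguments": {
  "motion": [
    [[0,0,0.15],[0,0,0]],
    [[0,0,0.28],[0,0,0]],
    [[0,0,0.36],[0,0,0]],
    [[0,0,0.408],[0,0,0]],
    [[0,0,0.408],[0,0,0]],
    [[0,0,0.408],[0,0,0]]
  ]
}}

```text
t: 3.72
position: [0.4252, -0.0828, 0.0367]
tool_rot: [0.884, 0.467, 0.0, 0.0]
wrist_force: [0.2, -0.1, -0.6]
opening: 0.0852
finger_force: 0.0
```

>>> {"name": "send_rows", "arguments": {
  "motion": [
    [[0,0,0],[0,0,0]],
    [[0,0,0],[0,0,0]],
    [[0,0,0],[0,0,0]],
    [[0,0,0],[0,0,0]],
    [[0,0,0],[0,0,0]],
    [[0,0,-0.03],[0,0,0]],
    [[0,0,-0.1],[0,0,0]],
    [[0,0,-0.2],[0,0,0]],
    [[0,0,-0.2],[0,0,0]],
    [[0,0,-0.2],[0,0,0]],
    [[0,0,-0.2],[0,0,0]],
    [[0,0,-0.2],[0,0,0]]
  ],
  "gripper": -1
}}

```text
t: 5.22
position: [0.4246, -0.0825, 0.1154]
tool_rot: [0.884, 0.467, -0.001, -0.001]
wrist_force: [0.6, -0.3, -2.1]
opening: 0.0556
finger_force: 53.4
```

```bash
python3 - <<'E'
from h import *
f=[]
for i in range(4):
    robot.snapshot("wrist");s=robot.get_state();f.append(s["wrist_force"])
print(np.mean(f,0),np.std(f,0),s["position"],s["opening"],s["t"])
for x,y in((.545,.09),(.53,.09),(.51,.10)): print(delta([x,y,.14]))
print(R.from_quat(s["tool_rot"]).as_matrix().round(3))
E
```

```text
[-0.01369173 -0.12908323 -1.59208196] [0.33679088 0.32034905 0.18819917] [ 0.42478121 -0.08257727  0.1157812 ] 0.05580628385393413 5.425
(array([ 0.526,  0.005, -0.061]), None)
(array([ 0.505, -0.026, -0.061]), None)
(array([ 0.497, -0.082, -0.061]), None)
[[ 0.564  0.825 -0.001]
 [ 0.825 -0.564  0.   ]
 [-0.    -0.001 -1.   ]]
```

T2 reads about 1.6–2 N, so it's light. It goes on the far half of the tray.

>>> {"name": "send_rows", "arguments": {
  "motion": [
    [[0.15,0,0],[0,0,0]],
    [[0.29,0,0],[0,0,0]],
    [[0.43,0,0],[0,0,0]],
    [[0.56,0.01,0],[0,0,0]],
    [[0.66,0.01,0],[0,0,0]],
    [[0.702,0.01,0.03],[0,0,0]],
    [[0.702,0.01,0.08],[0,0,0]],
    [[0.702,0.01,0.13],[0,0,0]],
    [[0.702,0.01,0.165],[0,0,0]],
    [[0.702,0.01,0.178],[0,0,0]],
    [[0.702,0.01,0.184],[0,0,0]],
    [[0.702,0.01,0.184],[0,0,0]],
    [[0.702,0.01,0.184],[0,0,0]]
  ]
}}

```text
t: 7.05
position: [0.5869, 0.147, 0.043]
tool_rot: [0.884, 0.467, 0.0, 0.0]
wrist_force: [-0.3, 1.0, -2.1]
opening: 0.0557
finger_force: 53.5
```

>>> {"name": "send_rows", "arguments": {
  "motion": [
    [[0,0,0],[0,0,0]],
    [[0,0,0],[0,0,0]],
    [[0,0,0],[0,0,0]],
    [[0,0,0],[0,0,0]],
    [[0,0,-0.1],[0,0,0]],
    [[0,0,-0.22],[0,0,0]],
    [[0,0,-0.35],[0,0,0]],
    [[0,0,-0.35],[0,0,0]],
    [[0,0,-0.35],[0,0,0]]
  ],
  "gripper": 1
}}

```text
t: 8.18
position: [0.5863, 0.1469, 0.182]
tool_rot: [0.884, 0.467, -0.0, -0.0]
wrist_force: [0.0, 0.8, 0.1]
opening: 0.0852
finger_force: 0.0
```

```bash
python3 - <<'E'
from h import *
s=robot.get_state();print(s["t"],s["position"],s["joints"])
print(delta([.613,-.114,.2],down(0)),delta([.613,-.114,.2],down(-90)))
print(R.from_quat(s["tool_rot"]).as_matrix().round(3))
p=robot.snapshot("top")
for d in robot.silhouettes(p,"tin_a"): print(d["uv"],d["confidence"],*rect(p,d["pixels"],.09))
E
```

```text
8.175 [0.58630805 0.14692062 0.18202296] [ 1.36328597e-01  5.13985066e-01  1.66579487e+00 -1.22992406e-04
  9.62303394e-01  7.36199480e-01]
(array([-0.501,  0.423, -0.045]), array([-0.   ,  0.   , -0.382])) (array([-0.501,  0.423, -0.045]), array([-0.   ,  0.   ,  0.618]))
[[ 0.564  0.825 -0.   ]
 [ 0.825 -0.564 -0.   ]
 [-0.    -0.    -1.   ]]
[256.6, 176.1] 0.93 [ 605.8 -112.5] [55.7 67.2] 87.9
[319.5, 211.0] 0.82 [ 495.2 -306.5] [50.7 95.3] 33.3
[347.2, 258.9] 0.78 [ 348.6 -391.6] [98.3 61.9] 35.5
[181.2, 184.4] 0.74 [576.  123.5] [47.6 73. ] 85.9
[283.3, 250.2] 0.53 [ 386.3 -192.2] [57.  58.1] 57.7
[308.6, 151.6] 0.47 [ 694.9 -282.8] [142.4 140.3] 46.3
```

>>> {"name": "send_rows", "arguments": {
  "motion": [
    [[-0.12,0.1,-0.03],[0,0,0.11]],
    [[-0.24,0.2,-0.03],[0,0,0.22]],
    [[-0.36,0.3,-0.03],[0,0,0.33]],
    [[-0.46,0.38,-0.03],[0,0,0.44]],
    [[-0.499,0.416,-0.03],[0,0,0.55]],
    [[-0.499,0.416,-0.03],[0,0,0.618]],
    [[-0.499,0.416,-0.03],[0,0,0.618]],
    [[-0.499,0.416,-0.03],[0,0,0.618]],
    [[-0.499,0.416,0.1],[0,0,0.618]],
    [[-0.499,0.416,0.23],[0,0,0.618]],
    [[-0.499,0.416,0.32],[0,0,0.618]],
    [[-0.499,0.416,0.362],[0,0,0.618]],
    [[-0.499,0.416,0.362],[0,0,0.618]],
    [[-0.499,0.416,0.362],[0,0,0.618]]
  ]
}}

```text
t: 10.02
position: [0.6121, -0.1118, 0.0391]
tool_rot: [1.0, 0.0, 0.001, 0.0]
wrist_force: [0.2, -0.4, 0.4]
opening: 0.0857
finger_force: 0.0
```

>>> {"name": "send_rows", "arguments": {
  "motion": [
    [[0,0,0],[0,0,0]],
    [[0,0,0],[0,0,0]],
    [[0,0,0],[0,0,0]],
    [[0,0,0],[0,0,0]],
    [[0,0,0],[0,0,0]],
    [[0,0,-0.03],[0,0,0]],
    [[0,0,-0.1],[0,0,0]],
    [[0,0,-0.2],[0,0,0]],
    [[0,0,-0.2],[0,0,0]],
    [[0,0,-0.2],[0,0,0]],
    [[0,0,-0.2],[0,0,0]],
    [[0,0,-0.2],[0,0,0]]
  ],
  "gripper": -1
}}

```text
t: 11.52
position: [0.611, -0.1117, 0.1168]
tool_rot: [1.0, 0.0, -0.001, -0.0]
wrist_force: [-0.0, 0.2, -1.7]
opening: 0.0549
finger_force: 63.7
```

```bash
python3 - <<'E'
from h import *
f=[]
for i in range(4):
    robot.snapshot("wrist");s=robot.get_state();f.append(s["wrist_force"])
print(np.mean(f,0),np.std(f,0),s["position"],s["opening"],s["t"])
print(delta([.501,.125,.116]),delta([.613,-.114,.037]))
print(R.from_quat(s["tool_rot"]).as_matrix().round(3))
E
```

```text
[ 0.21924873 -0.04642254 -1.81765473] [0.37852815 0.29458419 0.27645318] [ 0.61128767 -0.11169099  0.11733831] 0.05527441731020087 11.725
(array([-0.276, -0.592,  0.004]), None) (array([0.004, 0.006, 0.201]), None)
[[ 1.     0.    -0.001]
 [ 0.    -1.     0.   ]
 [-0.001 -0.    -1.   ]]
```

T1 is also light (about 1.8 N), so the toppled tin is the full one. T1 goes on the near half of the tray.

>>> {"name": "send_rows", "arguments": {
  "motion": [
    [[-0.06,-0.12,-0.03],[0,0,0]],
    [[-0.12,-0.25,-0.05],[0,0,0]],
    [[-0.18,-0.38,-0.05],[0,0,0]],
    [[-0.235,-0.5,-0.05],[0,0,0]],
    [[-0.27,-0.57,-0.03],[0,0,0]],
    [[-0.281,-0.592,0.01],[0,0,0]],
    [[-0.281,-0.592,0.08],[0,0,0]],
    [[-0.281,-0.592,0.13],[0,0,0]],
    [[-0.281,-0.592,0.165],[0,0,0]],
    [[-0.281,-0.592,0.178],[0,0,0]],
    [[-0.281,-0.592,0.184],[0,0,0]],
    [[-0.281,-0.592,0.184],[0,0,0]],
    [[-0.281,-0.592,0.184],[0,0,0]]
  ]
}}

```text
t: 13.35
position: [0.4991, 0.1251, 0.0445]
tool_rot: [1.0, 0.0, 0.0, -0.0]
wrist_force: [-1.0, 0.4, -1.6]
opening: 0.0552
finger_force: 64.4
```

>>> {"name": "send_rows", "arguments": {
  "motion": [
    [[0,0,0],[0,0,0]],
    [[0,0,0],[0,0,0]],
    [[0,0,0],[0,0,0]],
    [[0,0,0],[0,0,0]],
    [[0,0,-0.1],[0,0,0]],
    [[0,0,-0.22],[0,0,0]],
    [[0,0,-0.35],[0,0,0]],
    [[0,0,-0.35],[0,0,0]],
    [[0,0,-0.35],[0,0,0]]
  ],
  "gripper": 1
}}

```text
t: 14.48
position: [0.4985, 0.125, 0.1836]
tool_rot: [1.0, 0.0, -0.0, 0.0]
wrist_force: [-0.6, -0.1, 0.0]
opening: 0.0856
finger_force: 0.0
```

```bash
python3 - <<'E'
from h import *
s=robot.get_state();print(s["t"],s["position"],s["joints"])
a=np.radians(-57.5);l=np.array([np.cos(a),np.sin(a),0]);c=np.array([.495,-.3055,0])
top=c-l*0.0+l*(.048-.038)  # body mid + 10mm = tin centre
print("tin centre",top,"lid dir",l)
for yaw in(32.5,-147.5): print(yaw,delta([top[0],top[1],.16],down(yaw)))
# final yaw / tilt candidates
p=robot.snapshot("top");cv2.imwrite("pics/top2.png",cv2.resize(p["color"][130:300,120:380],None,fx=2.5,fy=2.5)[...,::-1])
E
```

```text
14.475 [0.4985076  0.12498951 0.1835767 ] [ 1.17160611e-01  3.94113089e-01  1.88368613e+00 -2.02338035e-04
  8.64251261e-01  1.68779127e+00]
tin centre [ 0.500373   -0.31393391  0.        ] lid dir [ 0.53729961 -0.84339145  0.        ]
32.5 (array([0.004, 1.097, 0.059]), array([-0.   ,  0.   , -1.361]))
-147.5 (array([0.004, 1.097, 0.059]), array([0.   , 0.   , 0.639]))
```

View pics/top2.png

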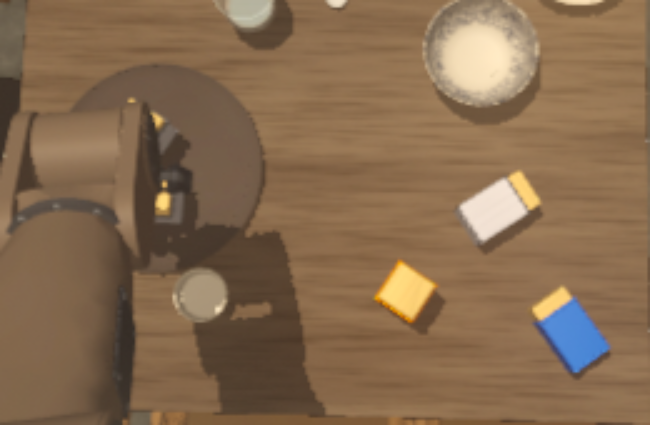

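The toppled tin hasn't moved: crop (500,208), lid towards upper right. The tray tins are partly hidden by the arm, so I'll check them later. Next I'll fit the arm's geometry to see whether a level-tool hold is reachable.

```bash
python3 - <<'E'
import numpy as np
from scipy.optimize import least_squares
D=np.array([[.49155,1.55945,.62479,.2307],[.26374,2.04603,.43282,.19933],[.51399,1.66579,.60443,.18202],[.39411,1.88369,.51394,.18358]])
def f(x):
    L1,L2,a,r0,z=x;s=D[:,0]+D[:,1]
    return np.r_[r0+L1*np.sin(D[:,0])+L2*np.sin(s+a)-D[:,2], z+L1*np.cos(D[:,0])+L2*np.cos(s+a)-D[:,3]]
o=least_squares(f,[.5,.5,0,0,0]);L1,L2,a,r0,zz=o.x;print(o.x.round(4),abs(o.fun).max())
# unknown tool length Lt (wrist5->TCP): z=z0+..-Lt, guess
for Lt in(.25,.3):
  for th in(0,30,45):
    res=[]
    for j2 in np.linspace(-.8,2.1,80):
      for j3 in np.linspace(.1,2.7,80):
        S=np.pi/2+np.radians(th);j5=S-j2-j3
        if .1<j5<2.9:
          r=r0+L1*np.sin(j2)+L2*np.sin(j2+j3+a)+Lt*np.sin(S);z=zz+Lt+L1*np.cos(j2)+L2*np.cos(j2+j3+a)+Lt*np.cos(S)
          if .25<z<.5:res.append((r,z,j2,j3,j5))
    res=np.array(res);print(Lt,th,len(res)and(res[:,:2].min(0).round(2),res[:,:2].max(0).round(2)), len(res) and res[np.argmin(abs(res[:,0]-.65)+abs(res[:,1]-.35))].round(2))
E
```

```text
[ 0.5817  0.4103  0.1024  0.0076 -0.0564] 0.0001689038166765855
0.25 0 (array([1.17, 0.31]), array([1.24, 0.5 ])) [1.23 0.35 1.33 0.1  0.14]
0.25 30 (array([0.18, 0.25]), array([1.19, 0.5 ])) [0.65 0.45 0.12 1.84 0.13]
0.25 45 (array([0.14, 0.25]), array([1.14, 0.5 ])) [0.65 0.35 0.23 1.84 0.28]
0.3 0 (array([1.25, 0.36]), array([1.29, 0.5 ])) [1.29 0.36 1.37 0.1  0.1 ]
0.3 30 (array([0.22, 0.25]), array([1.24, 0.5 ])) [0.65 0.47 0.04 1.94 0.11]
0.3 45 (array([0.18, 0.25]), array([1.18, 0.5 ])) [0.65 0.35 0.19 1.94 0.22]
```

>>> {"name": "send_rows", "arguments": {
  "motion": [
    [[0,0.05,-0.15],[0,0,-0.1]],
    [[0.05,0.15,-0.24],[0,0,-0.2]],
    [[0.1,0.3,-0.24],[0,0,-0.3]],
    [[0.15,0.45,-0.24],[0,0,-0.4]],
    [[0.15,0.6,-0.24],[0,0,-0.5]],
    [[0.15,0.75,-0.24],[0,0,-0.6]],
    [[0.15,0.9,-0.24],[0,0,-0.7]],
    [[0.15,1.0,-0.24],[0,0,-0.8]],
    [[0.15,1.0,-0.24],[0,0,-0.9]],
    [[0.15,1.0,-0.24],[0,0,-0.9]],
    [[0.15,1.0,-0.24],[0,0,-0.9]],
    [[0.15,1.0,-0.24],[0,0,-0.9]]
  ]
}}

```text
t: 16.02
position: [0.5591, -0.2744, 0.2799]
tool_rot: [0.761, 0.649, -0.0, -0.0]
wrist_force: [-0.1, -0.8, 0.8]
opening: 0.0853
finger_force: 0.0
```

```bash
cat >> h.py <<'E'
def tilted(lyaw,th):
    """tool pointing down, leaning th deg so that it points along -l; y axis = horizontal normal at lyaw+90"""
    a=np.radians(lyaw);l=np.array([np.cos(a),np.sin(a),0]);t=np.radians(th)
    z=-l*np.sin(t)-np.array([0,0,np.cos(t)]);y=np.array([-l[1],l[0],0])
    return R.from_matrix(np.column_stack([np.cross(y,z),y,z])),l,z
E
python3 - <<'E'
from h import *
s=robot.get_state();print(s["t"],s["position"],s["joints"].round(3))
Rt,l,z=tilted(-57.5,40);c=np.array([.5004,-.3139,.03])
tcp=c+.007*l+.019*z
print("grasp tcp",tcp.round(4),"pre",(tcp-.14*z).round(4));print(delta(tcp-.14*z,Rt))
p=robot.snapshot("top");q=robot.snapshot("wrist")
for d in robot.silhouettes(p,"tin_a"): print(d["uv"],d["confidence"],*rect(p,d["pixels"],.09))
a=cv2.resize(p["color"][130:300,120:380],(400,262));b=cv2.resize(q["color"],(400,300))
cv2.imwrite("pics/m3.png",np.vstack([a,b])[...,::-1])
E
```

```text
16.025 [ 0.55911659 -0.2743905   0.27986754] [-0.562  0.446  1.501 -0.     1.195 -0.404]
grasp tcp [ 0.4976 -0.3095  0.0154] pre [ 0.546  -0.3854  0.1227]
(array([-0.279,  0.011,  0.393]), array([ 0.161,  0.424, -0.443]))
[174.8, 184.8] 0.67 [580.6 142.2] [77.5 58.4] 58.9
[181.7, 207.6] 0.58 [496.2 120.3] [62.9 63.8] 1.4
[296.4, 138.0] 0.34 [ 727.4 -241.7] [ 35.2 111.5] 54.1
```

View pics/m3.png

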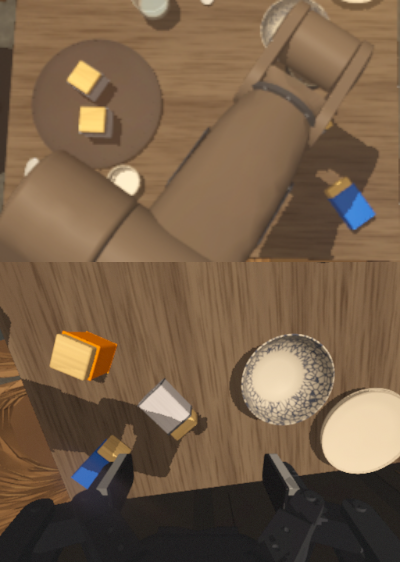

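The top view shows both light tins upright on the tray at (85,78) and (95,121). The wrist view has the toppled tin at (168,408). I'll check its pose from these corners.

```bash
python3 - <<'E'
from h import *
q=robot.snapshot("wrist")
w=np.array([ray(q,(x/.78125,(y-262)/.78125),.056)[:2] for x,y in[(139,407),(164,380),(191,408),(168,434)]])
print(w.round(4),w.mean(0).round(4))
cv2.imwrite("pics/c4.png",cv2.resize(q["color"][130:250,150:280],(650,600),interpolation=cv2.INTER_CUBIC)[...,::-1])
a=np.radians(-57.5);l=np.array([np.cos(a),np.sin(a)]);n=np.array([-l[1],l[0]]);c=np.array([.5004,-.3139])
for z,k in((.056,28),):
  for dl,dn in((-48,28),(-48,-28),(28,28),(28,-28)): print(((proj(q,[*(c+l*dl/1e3+n*dn/1e3),z])-[150,130])*5).round())
E
```

```text
[[ 0.4552 -0.2946]
 [ 0.5065 -0.2559]
 [ 0.542  -0.3102]
 [ 0.4939 -0.3514]] [ 0.4994 -0.303 ]
[270. 120.]
[118. 259.]
[469. 329.]
[319. 456.]
```

View pics/c4.png

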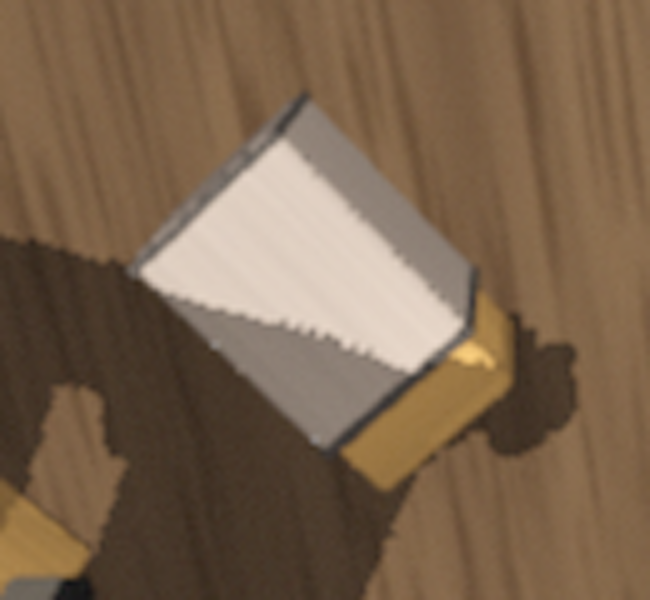

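The measured top-face corners are (288,137), (135,272), (330,450) and (470,325). They sit within about 3 mm of the prediction, which is enough to go to the pre-grasp.

>>> {"name": "send_rows", "arguments": {
  "motion": [
    [[-0.05,0,0.06],[0.025,0.066,-0.069]],
    [[-0.1,0,0.12],[0.05,0.132,-0.138]],
    [[-0.15,0.005,0.18],[0.075,0.198,-0.207]],
    [[-0.2,0.01,0.25],[0.1,0.264,-0.276]],
    [[-0.25,0.01,0.32],[0.125,0.33,-0.345]],
    [[-0.279,0.011,0.38],[0.15,0.396,-0.414]],
    [[-0.279,0.011,0.393],[0.161,0.424,-0.443]],
    [[-0.279,0.011,0.393],[0.161,0.424,-0.443]],
    [[-0.279,0.011,0.393],[0.161,0.424,-0.443]],
    [[-0.279,0.011,0.393],[0.161,0.424,-0.443]]
  ]
}}

```text
t: 17.48
position: [0.5461, -0.3858, 0.1242]
tool_rot: [0.452, 0.825, 0.164, -0.299]
wrist_force: [-0.4, -0.3, 0.8]
opening: 0.0855
finger_force: 0.0
```

```bash
python3 - <<'E'
from h import *
s=robot.get_state();print(s["t"],s["position"],s["joints"].round(3))
Rt,l,z=tilted(-57.5,40);c=np.array([.502,-.3155,.03])
tcp=c+.007*l+.019*z
print("grasp tcp",tcp.round(4),delta(tcp,Rt))
E
```

```text
17.475 [ 0.54610333 -0.38577367  0.12419967] [-0.77   0.936  1.104  0.151  1.781 -1.36 ]
grasp tcp [ 0.4992 -0.3111  0.0154] (array([-0.005,  0.002,  0.35 ]), array([-0.001,  0.002,  0.001]))
```

>>> {"name": "send_rows", "arguments": {
  "motion": [
    [[0,0,0.1],[0,0,0]],
    [[0,0,0.2],[0,0,0]],
    [[-0.003,0,0.27],[0,0,0]],
    [[-0.005,0,0.32],[0,0,0]],
    [[-0.005,0,0.345],[0,0,0]],
    [[-0.005,0,0.348],[0,0,0]],
    [[-0.005,0,0.348],[0,0,0]]
  ]
}}

```text
t: 18.35
position: [0.499, -0.3124, 0.0156]
tool_rot: [0.451, 0.825, 0.164, -0.299]
wrist_force: [0.1, -0.5, 0.3]
opening: 0.0856
finger_force: 0.0
```

>>> {"name": "send_rows", "arguments": {
  "motion": [
    [[0,0,0],[0,0,0]],
    [[0,0,0],[0,0,0]],
    [[0,0,0],[0,0,0]],
    [[0,0,0],[0,0,0]],
    [[0,0,0],[0,0,0]],
    [[0,0,0],[0,0,0]]
  ],
  "gripper": -1
}}

```text
t: 19.1
position: [0.4987, -0.3123, 0.0155]
tool_rot: [0.451, 0.825, 0.164, -0.299]
wrist_force: [-0.1, -1.8, 5.8]
opening: 0.0551
finger_force: 62.5
```

```bash
python3 - <<'E'
from h import *
s=robot.get_state();print(s["t"],s["position"],s["opening"],s["finger_force"],s["wrist_force"])
R0=R.from_quat(s["tool_rot"]);print(R0.as_matrix().round(3),"up .2",delta(s["position"]+np.array([0,0,.2]))[0])
# final: rotate about tool y so lid up, then yaw +25
l=np.array([np.cos(np.radians(-57.5)),np.sin(np.radians(-57.5)),0]);n=np.cross(l,[0,0,1])
for yaw in(0,12,25):
    Rf=R.from_euler('z',yaw,degrees=True)*R.from_rotvec(n*np.pi/2)*R0
    print(yaw,Rf.apply([0,0,1]).round(2),delta([.5,-.3,.45],Rf))
E
```

```text
19.1 [ 0.49871069 -0.31228146  0.01546596] 0.055111464403069875 62.517783120274544 [-0.14665615 -1.78901518  5.81710804]
[[-0.413  0.842 -0.346]
 [ 0.646  0.539  0.54 ]
 [ 0.641  0.    -0.767]] up .2 [ 0.321  0.    -0.384]
0 [ 0.41 -0.65 -0.64] (array([ 0.715,  0.019, -0.818]), array([ 0.001, -1.   ,  0.001]))
12 [ 0.54 -0.55 -0.64] (array([ 0.715,  0.019, -0.818]), array([-0.012, -0.996, -0.146]))
25 [ 0.65 -0.41 -0.64] (array([ 0.715,  0.019, -0.818]), array([-0.026, -0.983, -0.306]))
```

Gripped. I'll lift straight up about 0.2 m and weigh it.

>>> {"name": "send_rows", "arguments": {
  "motion": [
    [[0.03,0,-0.036],[0,0,0]],
    [[0.1,0,-0.12],[0,0,0]],
    [[0.18,0,-0.215],[0,0,0]],
    [[0.26,0,-0.31],[0,0,0]],
    [[0.321,0,-0.384],[0,0,0]],
    [[0.321,0,-0.384],[0,0,0]],
    [[0.321,0,-0.384],[0,0,0]],
    [[0.321,0,-0.384],[0,0,0]]
  ]
}}

```text
t: 20.1
position: [0.4983, -0.3118, 0.2136]
tool_rot: [0.451, 0.824, 0.164, -0.301]
wrist_force: [-1.2, 0.0, -4.8]
opening: 0.0555
finger_force: 62.8
```

```bash
python3 - <<'E'
from h import *
f=[]
for i in range(3):
    robot.snapshot("wrist");s=robot.get_state();f.append(s["wrist_force"])
print(np.mean(f,0),s["position"],s["opening"],s["t"],s["joints"].round(2))
R0=R.from_quat(s["tool_rot"])
l=np.array([np.cos(np.radians(-57.5)),np.sin(np.radians(-57.5)),0]);n=np.cross(l,[0,0,1])
Rf=R.from_euler('z',25,degrees=True)*R.from_rotvec(n*np.pi/2)*R0
print(delta([.5,-.3,.45],Rf))
E
```

```text
[ 0.04208606  0.39144716 -5.36963691] [ 0.49855481 -0.31192556  0.21414254] 0.055194207459470526 20.25 [-0.74  0.73  1.31  0.17  1.78 -1.34]
(array([ 0.397,  0.019, -0.436]), array([-0.025, -0.983, -0.305]))
```

It weighs 5.4 N, so this is the full one. I'll turn it lid up while rising.

>>> {"name": "send_rows", "arguments": {
  "motion": [
    [[0.04,0,-0.04],[0,-0.1,-0.03]],
    [[0.08,0,-0.09],[0,-0.2,-0.06]],
    [[0.12,0,-0.13],[-0.01,-0.3,-0.09]],
    [[0.16,0,-0.18],[-0.01,-0.4,-0.12]],
    [[0.2,0.01,-0.22],[-0.01,-0.5,-0.15]],
    [[0.25,0.01,-0.27],[-0.02,-0.6,-0.18]],
    [[0.29,0.01,-0.31],[-0.02,-0.7,-0.21]],
    [[0.33,0.02,-0.36],[-0.02,-0.8,-0.24]],
    [[0.37,0.02,-0.4],[-0.025,-0.9,-0.275]],
    [[0.397,0.02,-0.436],[-0.025,-0.983,-0.305]],
    [[0.397,0.02,-0.436],[-0.025,-0.983,-0.305]],
    [[0.397,0.02,-0.436],[-0.025,-0.983,-0.305]],
    [[0.397,0.02,-0.436],[-0.025,-0.983,-0.305]],
    [[0.397,0.02,-0.436],[-0.025,-0.983,-0.305]],
    [[0.397,0.02,-0.436],[-0.025,-0.983,-0.305]]
  ]
}}

```text
t: 22.12
position: [0.5003, -0.2996, 0.4504]
tool_rot: [0.254, 0.87, -0.119, 0.405]
wrist_force: [0.1, 0.2, -5.0]
opening: 0.0557
finger_force: 66.8
```

```bash
python3 - <<'E'
from h import *
p=robot.snapshot("top");q=robot.snapshot("scene")
s=robot.get_state();print(s["t"],s["position"],s["joints"].round(3),s["opening"],s["finger_force"],s["joint_velocities"].round(4))
z=R.from_quat(s["tool_rot"]).apply([0,0,1]);print("pitch below level (want 40):",np.degrees(np.arcsin(-z[2])),"y axis",R.from_quat(s["tool_rot"]).apply([0,1,0]).round(3))
cv2.imwrite("pics/m5.png",np.vstack([cv2.resize(p["color"],(400,300)),cv2.resize(q["color"],(400,300))])[...,::-1])
E
```

```text
22.225 [ 0.50021227 -0.29954503  0.45062444] [-0.695  0.008  1.879  0.249  0.397 -1.884] 0.055333992345677305 66.82066887617111 [ 0.0005 -0.0014  0.0017  0.0003 -0.0031 -0.0013]
pitch below level (want 40): 40.00378729315567 y axis [ 0.538  0.843 -0.003]
```

View pics/m5.png

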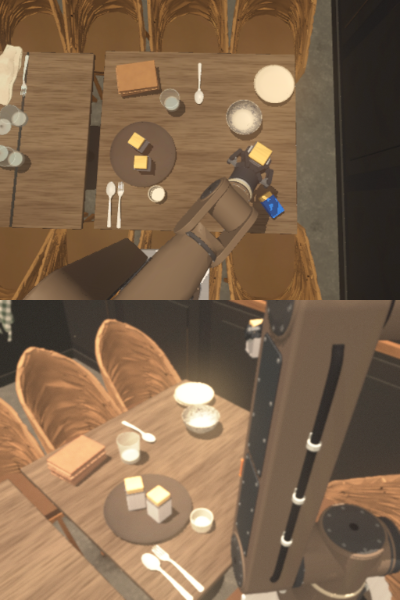

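The top view shows the held tin lid up at (260,153), with both light tins standing on the tray at (137,142) and (143,163). The scene view confirms they're upright, and the bowl, glass and ramekin are where they were. I'll hand it in.

```bash
python3 -c "
from workcell import robot
print(robot.close_job())"
```

```text
the job is handed in; nothing more can be done
None
```

The job is handed in, with no verdict returned: both light tins stand upright on the tray, and the full one (the toppled tin, about 5.4 N) is held still, lid up, with its base about 0.4 m above the table.

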